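Show the visitors the crack in the bowl

ROBOT

A 6-joint arm with a two-finger parallel gripper is mounted at the origin on the work surface. World frame = base frame: x ahead of the robot, y to its left, z up, the work surface at z = 0. Lengths are in m, angles in rad, forces in N, time in s.
With the tool pointing down it reaches from about 0.3 to 0.775 m from the base axis. Payload 14.6 kg.
Tool frame: the origin (TCP) lies at the very end of the fingers, on their centre line; the grasp point (between the pads) lies 19 mm behind it; z points along the fingers, y is the line along which they close (so a half turn about z gives the same grasp; the last joint's range is limited). The gripper opens to 94 mm and grips with 3 to 60 N. Pads are 16 mm wide; open, the fingers measure 119 mm over their backs; the gripper's body (75 mm by 177 mm) begins 78 mm behind the grasp point.
Start: joints at [1.102, 0.3, 1.521, -0, 1.321, -0.067], TCP at [0.215, 0.506, 0.205] pointing down, gripper open.
Joint ranges: [-3.03, 3.03], [-0.79, 2.21], [0.23, 2.52], [-1.04, 4.18], [0, 3.07], [-2.55, 2.55]. Speed limits (rad/s): [2.22, 2.22, 2.57, 3.14, 3.14, 3.14].

INTERFACE

Orientations are given as [roll, pitch, yaw] about the fixed x, y, z axes, in that order (R = Rz(yaw) Ry(pitch) Rx(roll)).
In Python, from station import ctrl gives the robot as it stands.
- The arm moves only by the shell command python3 -m pendant 'ROWS' [OPENING] [FORCE]. ROWS is JSON, a list of rows, each a list of 2 entries, a list of its own where there are three numbers: the shift along the world's x, y, z in cm, then the turn about the world's z in rad. A call has 1 to 20 rows; each row shifts and turns the commanded pose from where the row before left it; what a row does not reach is not made up. A row lasts 1/12 s, in which the tool goes at most 41.7 mm and 7.16 degrees, less where a joint would pass 70% of its speed; a pose out of reach is approached as far as the arm can. A call is refused whole if a number of a shift passes 4.17 or a number of a turn 0.125, either way. A call with a gripper value outside its range is refused whole. OPENING is the opening, from 0 (shut) to 1 (fully open), set as the call begins (- or left out, the last holds). The fingers move at their own pace and stop on an object; FORCE is the grip in N (left out, the last holds). Time passes only in rows, so rows that do not move let the fingers close. It gives the time, the measured TCP pose, the force, the opening and the grip force at its end, in the units of the state.
- ctrl.get_obs(): the state, without advancing time (a new reading comes with each control period).
- ctrl.camera(name): name is "scene" or "top"; returns a dict with "color" (420x560x3 uint8, red, green, blue), "intrinsics" (3x3 intrinsics, pixels), "camera_from_world" (4x4, takes a point from world to camera coordinates). Camera axes: x right, y down, z forward; pixel columns grow to the right and rows downward; lengths in m; the calibration is good to about 2 mm. A picture is of the moment at which its call begins. There is no depth.
- ctrl.hand_in(): hands the job in; it is judged then, once.
The state is a dict: "time_s": time; "qpos": joint angles; "joint_vel": joint speeds; "tau": joint torques, N m; "ee_pos": TCP position; "eef_rot": TCP orientation; "force": force on the tool from outside, world axes, zero at the start; "moment": the same for the moment, N m; "grip_width": finger opening in m; "grip_force": force on a finger pad.
Only numpy, scipy, OpenCV 4.12 (cv2) and the standard library are available. Lean on these libraries where they do the work, as an engineer would, in place of code of your own. Each camera call takes 0.05 s, during which the arm holds its last target. There are 200 camera calls.

TASK

Turn the banding wheel until the crack in the bowl's rim faces straight away from the robot, towards the visitors on the far side of the table, and let go of the wheel. Then point at the crack from above, fingertips about a finger's breadth (2 cm) over the rim, hold still there for a good two seconds, and take the hand well away. The clay is unfired and fragile: never touch or lift the bowl, and leave everything else on the table where it is.

Things in the scene. Friction and masses are not known exactly. Their poses are not given: they have to be found in the camera images.
- banding_wheel: cast steel foot and column of a potter's banding wheel (hand turntable), fixed to the table. Foot 150 mm across; origin at the centre of its underside, on the wheel's vertical axis, at table height. Its x axis always points straight away from the robot, to the visitors' side.
- wheel_head (a joint): turning angle of the wheel's head, positive anticlockwise from above, free both ways (at least 5 rad from any start). The head is a steel disc 180 mm across, 103 to 115 mm above the table, carrying a square board. It stops within a degree or two when let go; about half a newton pushed sideways on the board's edge near a corner turns it.
- board (a point): square wooden board (bat), 230 x 230 mm and 18 mm thick, pinned centrally on the wheel's head and turning with it, 115 to 133 mm above the table; its corners overhang the disc. The point is the centre of its top; its x and y axes are parallel to its edges, and at wheel angle 0 (and every quarter turn) to the table's x and y.
- bowl: cracked bowl of pale, unfired clay, loose, standing centrally (within 3 mm) on the board and turning with it. 150 mm across the rim, foot 72 mm across, 52 mm high: rim 185 mm above the table. Origin at the centre of its underside, 133 mm above the table; the crack lies along its own +x axis.
- crack (a point): the crack in that bowl: a dark line about 9 mm wide across the top of the rim that runs some 25 mm down the wall inside and out. The point is its top end, on the top of the rim, 72 mm from the bowl's axis.
- small_bowl: small sound bowl of pale clay, 90 mm across, 45 mm high, loose on the table left of the wheel; origin at the centre of its underside
- rib: wooden throwing rib, flat board 95 x 50 x 8 mm lying on the table right of the wheel; origin at the centre of its underside
- loop_tool: trimming tool with wooden handle (14 mm thick) and steel wire loop, 186 mm long along its x, lying on the table right of the wheel; origin under it, 80 mm from the handle's end
- cup: straight clay cup, 76 mm across, 70 mm high, standing on the ware board (24 mm high plank along the far edge of the table); origin at the centre of its underside
- vase: brown clay vase, 84 mm across, 72 mm high, on the ware board; origin at the centre of its underside
- sound_bowl: sound (uncracked) clay bowl, 130 mm across, 55 mm high, on the ware board; origin at the centre of its underside
Not all that is in view belongs to the job. Leave any red or yellow look-alike of the bowl alone.

How it is judged:
On the way, in this order (a step that is already met when the one before it is completed fails the run):
1. the crack faces the visitors' side (within about 20 degrees of straight away from the robot), the wheel at rest and let go (x of crack in the frame of banding_wheel above 0.05 m and y of crack in the frame of banding_wheel between -0.026 and 0.026 m and velocity of joint wheel_head between -0.1 and 0.1 rad/s and contact force between the fingers and banding_wheel below 0.1 N), for 0.2 s.
2. the crack is pointed at for 1.5 s: fingertips 3 to 45 mm above the rim and within 25 mm sideways of the crack, the crack still facing the visitors (x of crack in the frame of banding_wheel above 0.05 m and y of crack in the frame of banding_wheel between -0.026 and 0.026 m and horizontal distance between the grasp point and crack below 0.025 m and z of the grasp point in the frame of crack between 0.022 and 0.064 m), for 1.5 s.
At the end, for the whole second after the job is handed in: the crack faces the visitors' side of the table (its top end within 26 mm sideways of the line from the wheel's axis straight away from the robot), the bowl upright and at rest on the board within 20 mm of the wheel's axis, the hand at least 100 mm away from the crack (x of crack in the frame of banding_wheel above 0.05 m and y of crack in the frame of banding_wheel between -0.026 and 0.026 m and horizontal distance between bowl and banding_wheel below 0.02 m and height (world z) of bowl between 0.128 and 0.138 m and angle between bowl's own z axis and vertical below 0.05 rad and linear speed of bowl below 0.01 m/s and angular speed of bowl below 0.1 rad/s and distance between the grasp point and crack above 0.1 m); the robot touches nothing.
It fails at once if the robot touches the unfired bowl (contact force between any of the fingers, the arm and bowl above 0.3 N).
It fails at once if the bowl is lifted, or shifted more than 20 mm on its board (distance of bowl from where it was at the start of the episode above 0.02 m).
It fails at once if another thing on the table is moved more than 20 mm (distance of any of small_bowl, rib, loop_tool, cup, vase, sound_bowl from where it was at the start of the episode above 0.02 m).
It also fails if it takes over 64 s, if anything falls off the work surface, if the arm or the gripper's body presses on something with over 40 N, if the wrist force passes 120 N, or if a joint passes its speed limit or range.

## Working session

There is one attempt and no reset: what is moved stays moved. The work goes in short steps, Python scripts to look and compute and a shell command to move; the robot and the scene stay as the last step left them, time stands still between calls to the robot, and variables do not carry over. Pictures are saved under pics/ and viewed, at most 10 in all, crops included, and the job is handed in when it is done.

```bash
mkdir -p pics; cat > h.py <<'E'
import numpy as np, cv2
from station import ctrl
def snap(n,f):
    c=ctrl.camera(n); cv2.imwrite('pics/'+f+'.png',c['color'][:,:,::-1]); np.savez(n+'.npz',**c); return c
def ray(n,u,v,z):
    c=np.load(n+'.npz'); T=c['camera_from_world']; K=c['intrinsics']
    R,t=T[:3,:3],T[:3,3]; o=-R.T@t; d=R.T@np.linalg.solve(K,[u,v,1]); return o+d*(z-o[2])/d[2]
def proj(n,p):
    c=np.load(n+'.npz'); T=c['camera_from_world']; q=c['intrinsics']@(T[:3,:3]@np.array(p)+T[:3,3]); return q[:2]/q[2]
E
python3 -c "
from h import *
for n in('top','scene'):
  snap(n,n+'0'); c=np.load(n+'.npz'); T=c['camera_from_world']; print(-T[:3,:3].T@T[:3,3])
print(ctrl.get_obs())"
```

```text
[ 0.38673989 -0.03228221  1.21176414]
[ 1.31647521 -0.1081295   1.41308494]
{'time_s': 0.1, 'qpos': array([ 1.10240075e+00,  3.00425335e-01,  1.52152084e+00, -1.29102815e-05,
        1.32074751e+00, -6.66018377e-02]), 'joint_vel': array([ 0.00213167, -0.00162626, -0.00173346, -0.00037994, -0.00113218,
        0.0007656 ]), 'tau': array([-6.49764424e-04, -5.32636857e+01, -3.53282332e+01,  7.09492341e-02,
        2.34367879e-02, -7.76543766e-05]), 'ee_pos': array([0.21498199, 0.50597197, 0.20493693]), 'eef_rot': array([-3.14049322e+00, -6.07994482e-05,  2.73980208e+00]), 'force': array([-0.4726995 , -0.47339326,  0.18590288]), 'moment': array([-0.05019746,  0.00147669,  0.05141686]), 'grip_force': 0.0, 'grip_width': 0.0943783219350384}
```

View pics/top0.png

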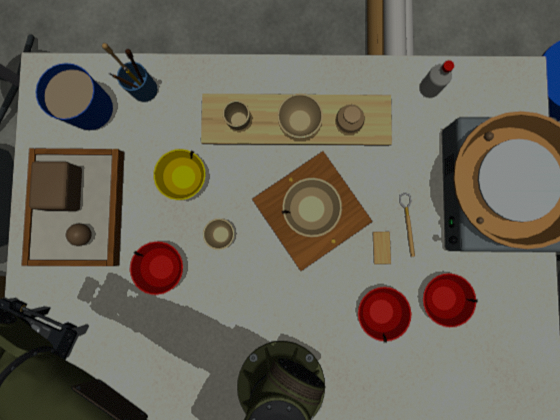

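View pics/scene0.png

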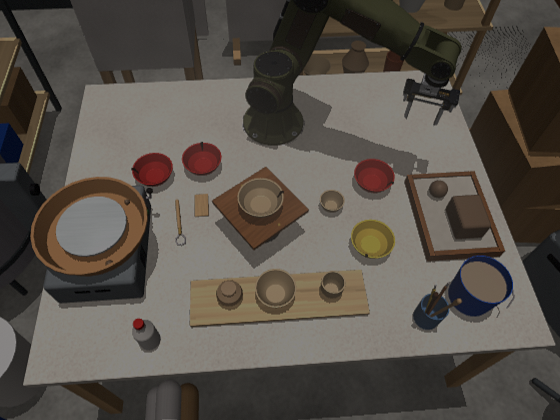

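The top view has these bowls: the pale bowl on the square board (312,207) with a dark mark at about (286,212), red look-alikes at (158,267), (384,312) and (450,300), a yellow one at (180,174), a small pale one at (219,234), and a sound one at (300,117). Only the pale bowl on the board fits the description. I'll confirm with one crop and measure.

```bash
python3 -c "
from h import *
i=cv2.imread('pics/top0.png')[140:280,240:384]; cv2.imwrite('pics/c0.png',cv2.resize(i,None,fx=4,fy=4,interpolation=cv2.INTER_CUBIC))
n='top'
P={k:ray(n,u,v,z)[:2].round(3) for k,(u,v,z) in dict(cornT=(323,152,.133),cornL=(252,199,.133),cornB=(301,270,.133),cornR=(372,221,.133),bowl=(312,207,.185),crack=(286,212,.185),small=(219,235,.045),rib1=(390,231,.0),rib2=(374,263,0),loop=(405,197,0),loopend=(412,256,0),red1=(158,267,.05),red2=(384,312,.05),yel=(180,174,.05),plankfront=(201,144,.024),vase=(350,118,.09)).items()}
for k in P.items(): print(*k)
"
```

```text
cornT [ 0.64  -0.109]
cornL [0.514 0.077]
cornB [ 0.33  -0.052]
cornR [ 0.458 -0.237]
bowl [ 0.488 -0.078]
crack [ 0.475 -0.013]
small [0.421 0.178]
rib1 [ 0.438 -0.315]
rib2 [ 0.344 -0.267]
loop [ 0.538 -0.361]
loopend [ 0.365 -0.378]
red1 [0.331 0.344]
red2 [ 0.212 -0.284]
yel [0.593 0.292]
plankfront [0.687 0.24 ]
vase [ 0.747 -0.187]
```

View pics/c0.png

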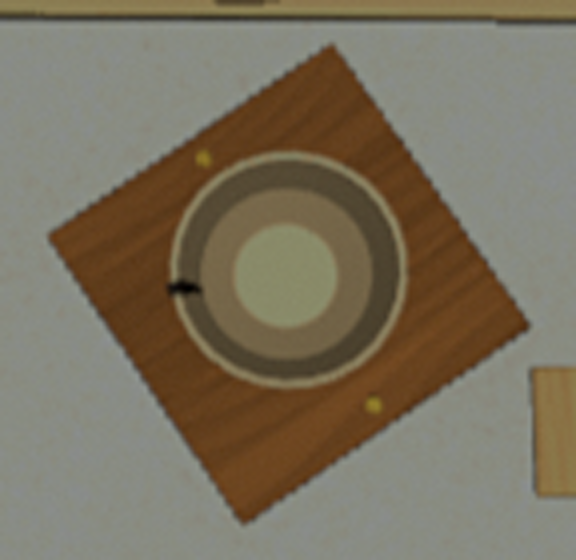

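The crop shows the crack at (285,212), left of the bowl's centre at (312,207.5). That puts it about 101° anticlockwise from +x, so the wheel has to turn about 101° clockwise. The axis is at about (0.4855,-0.080). I'll push the left corner's robot-side edge round an arc with the fingers shut.

```bash
python3 -m pendant '[[[1.6,-2.6,0],-0.035],[[1.6,-2.6,0],-0.035],[[1.6,-2.6,0],-0.035],[[1.6,-2.6,0],-0.035],[[1.6,-2.6,0],-0.035],[[1.6,-2.6,0],-0.035],[[1.6,-2.6,0],-0.035],[[1.6,-2.6,0],-0.035],[[1.6,-2.6,0],-0.035],[[1.6,-2.6,0],-0.035],[[1.6,-2.6,0],-0.035],[[1.6,-2.6,0],-0.035],[[1.6,-2.6,0],-0.035],[[1.6,-2.6,0],-0.035],[[1.6,-2.6,0],-0.035],[[1.6,-2.6,0],-0.035],[[0,0,0],0],[[0,0,0],0],[[0,0,0],0]]' 0 20
python3 -c "
from h import *
o=ctrl.get_obs(); print(o['ee_pos'],o['eef_rot'],o['grip_width'])
snap('top','top1')"
```

```text
time_s: 1.68
ee_pos: [0.4707, 0.0905, 0.2052]
eef_rot: [-3.141, -0.0, 2.18]
force: [0.9, -0.2, -0.0]
grip_width: 0.0001
grip_force: 0.0
[0.47073995 0.09045702 0.20518177] [-3.14106204e+00 -4.73292793e-04  2.17994088e+00] 9.817195844785708e-05
```

View pics/top1.png

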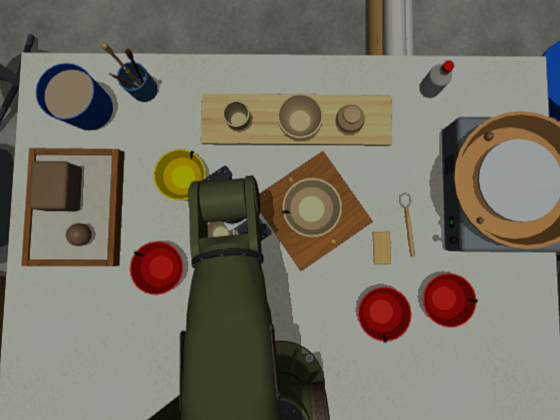

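```bash
python3 -m pendant '[[[0,0,-2.3],0],[[0,0,-2.3],0],[[0,0,-2.3],0],[[0,0,-2.3],0],[[0,0,0],0],[[0.36,-0.52,0],0],[[0.36,-0.52,0],0],[[0.36,-0.52,0],0],[[0.3,-0.4,0],0],[[0,0,0],0],[[0,0,0],0]]'
python3 -c "
from h import *
p=ctrl.get_obs()['ee_pos'][:2]; c=np.array([.4855,-.080]); r=p-c; print(p,np.hypot(*r),np.degrees(np.arctan2(r[1],r[0])))
a=-.055
for k in range(34):
  R=lambda t:np.array([[np.cos(t),-np.sin(t)],[np.sin(t),np.cos(t)]])
  print(k,((R(a*(k+1))-R(a*k))@r*100).round(2).tolist(),end=' ')
"
```

```text
time_s: 2.65
ee_pos: [0.4855, 0.0702, 0.1142]
eef_rot: [3.141, 0.001, 2.179]
force: [-0.2, -0.2, 0.6]
grip_width: 0.0008
grip_force: 0.0
[0.48548861 0.07017127] 0.15017126569054481 90.00434606566698
0 [0.83, -0.02] 1 [0.82, -0.07] 2 [0.82, -0.11] 3 [0.81, -0.16] 4 [0.8, -0.2] 5 [0.79, -0.25] 6 [0.77, -0.29] 7 [0.76, -0.33] 8 [0.74, -0.37] 9 [0.72, -0.41] 10 [0.69, -0.45] 11 [0.67, -0.49] 12 [0.64, -0.52] 13 [0.61, -0.56] 14 [0.58, -0.59] 15 [0.54, -0.62] 16 [0.51, -0.65] 17 [0.47, -0.68] 18 [0.43, -0.7] 19 [0.39, -0.73] 20 [0.35, -0.75] 21 [0.31, -0.76] 22 [0.27, -0.78] 23 [0.23, -0.79] 24 [0.18, -0.81] 25 [0.14, -0.81] 26 [0.09, -0.82] 27 [0.05, -0.82] 28 [0.0, -0.83] 29 [-0.04, -0.82] 30 [-0.09, -0.82] 31 [-0.13, -0.82] 32 [-0.18, -0.81] 33 [-0.22, -0.8]
```

```bash
python3 -m pendant '[[[0.4,-0.01,0],-0.027],[[0.43,-0.02,0],-0.028],[[0.82,-0.07,0],-0.055],[[0.82,-0.11,0],-0.055],[[0.81,-0.16,0],-0.055],[[0.8,-0.2,0],-0.055],[[0.79,-0.25,0],-0.055],[[0.77,-0.29,0],-0.055],[[0.76,-0.33,0],-0.055],[[0.74,-0.37,0],-0.055],[[0.72,-0.41,0],-0.055],[[0.69,-0.45,0],-0.055],[[0.67,-0.49,0],-0.055],[[0.64,-0.52,0],-0.055],[[0.61,-0.56,0],-0.055],[[0.58,-0.59,0],-0.055],[[0.27,-0.31,0],-0.027],[[0,0,0],0],[[0,0,0],0]]'
python3 -c "
from h import *
p=ctrl.get_obs()['ee_pos'][:2]; c=np.array([.4855,-.080]); r=p-c; print(p,np.hypot(*r),np.degrees(np.arctan2(r[1],r[0])))
a=snap('top','top2')['color'];b=snap('scene','scene2')['color']
cv2.imwrite('pics/c2.png',np.hstack([cv2.resize(a[130:290,230:400],(400,376)),cv2.resize(b[130:290,180:350],(400,376))])[:,:,::-1])
"
```

```text
time_s: 4.23
ee_pos: [0.5979, 0.019, 0.1135]
eef_rot: [-3.141, 0.0, 1.329]
force: [-0.3, -0.4, -0.4]
grip_width: 0.0004
grip_force: 0.0
[0.59791888 0.01899984] 0.14979643760991454 41.36822720297598
```

View pics/c2.png

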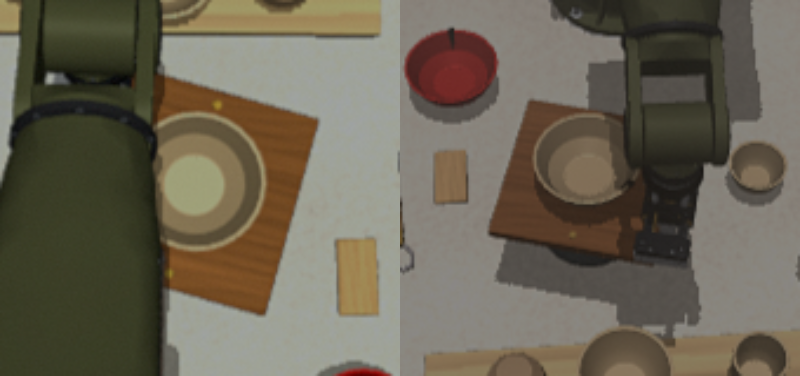

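Right half of the crop (scene view): the board has turned clockwise by about half the angle, with the crack now at crop (628,183) beside the hand. Carrying on round the arc.

```bash
python3 -m pendant '[[[0.27,-0.31,0],-0.028],[[0.51,-0.65,0],-0.055],[[0.47,-0.68,0],-0.055],[[0.43,-0.7,0],-0.055],[[0.39,-0.73,0],-0.055],[[0.35,-0.75,0],-0.055],[[0.31,-0.76,0],-0.055],[[0.27,-0.78,0],-0.055],[[0.23,-0.79,0],-0.055],[[0.18,-0.81,0],-0.055],[[0.14,-0.81,0],-0.055],[[0.09,-0.82,0],-0.055],[[0.05,-0.82,0],-0.055],[[0,-0.83,0],-0.055],[[-0.04,-0.82,0],-0.055],[[-0.09,-0.82,0],-0.055],[[-0.07,-0.41,0],-0.027],[[0,0,0],0],[[0,0,0],0]]'
python3 -c "
from h import *
p=ctrl.get_obs()['ee_pos'][:2]; c=np.array([.4855,-.080]); r=p-c; print(p,np.hypot(*r),np.degrees(np.arctan2(r[1],r[0])))
a=snap('top','top3')['color'];b=snap('scene','scene3')['color']
cv2.imwrite('pics/c3.png',np.hstack([cv2.resize(a[130:290,230:400],(400,376)),cv2.resize(b[130:290,180:350],(400,376))])[:,:,::-1])
"
```

```text
time_s: 5.92
ee_pos: [0.6328, -0.1037, 0.1134]
eef_rot: [-3.141, 0.0, 0.448]
force: [-0.5, -0.0, -0.2]
grip_width: 0.0004
grip_force: 0.0
[ 0.63279304 -0.1036778 ] 0.14918403631201188 -9.132341555057735
```

View pics/c3.png

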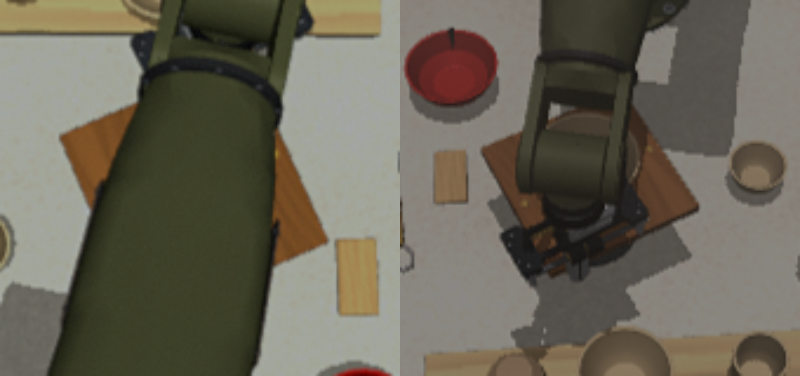

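The top of the crack is hidden behind the hand. I'll back off the edge, rise and move aside to look.

```bash
python3 -m pendant '[[[0.4,0.2,0],0],[[0.8,0.4,0],0],[[0.8,0.4,0],0],[[0.4,0.2,0],0],[[0,0,2],0],[[0,0,3],0],[[0,0,3],0],[[0,0,3],0],[[0,0,3],0],[[-1,3,1],0],[[-2,3.5,0],0],[[-2,3.5,0],0],[[-2,3.5,0],0],[[-2,3.5,0],0],[[-2,3.5,0],0],[[-2,3.5,0],0],[[0,0,0],0],[[0,0,0],0]]'
python3 -c "
from h import *
a=snap('top','top4')['color']; print(ctrl.get_obs()['eef_rot'])
cv2.imwrite('pics/c4.png',cv2.resize(a[130:290,220:400],None,fx=3.5,fy=3.5)[:,:,::-1])
"
```

```text
time_s: 7.52
ee_pos: [0.5263, 0.15, 0.2639]
eef_rot: [3.141, -0.001, 0.451]
force: [0.1, -0.5, 0.6]
grip_width: 0.0006
grip_force: 0.0
[ 3.14131835e+00 -3.10282501e-04  4.49548308e-01]
```

View pics/c4.png

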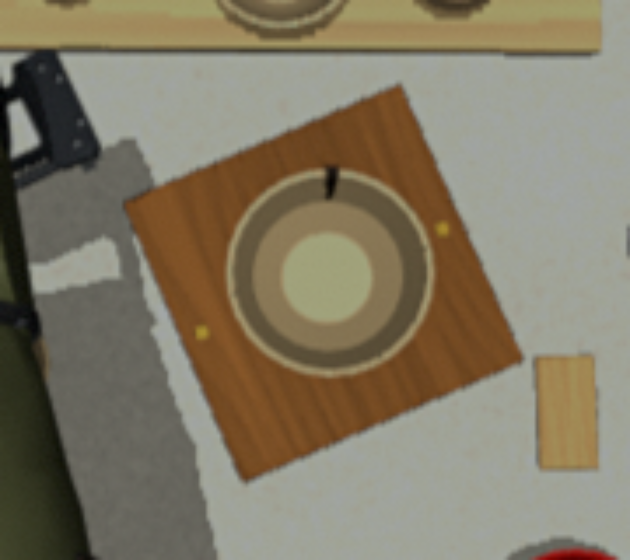

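The crop shows the crack at (331,172), straight above the bowl's centre at (330,272), so it faces away within about a degree and the bowl is still centred. Now I'll point at it.

```bash
python3 -c "
from h import *
print(ray('top',220+331/3.5,130+174/3.5,.185), ray('top',220+330/3.5,130+272/3.5,.185))"
python3 -m pendant '[[[0.3,-2,0],0],[[0.3,-3,0],0],[[0.3,-3,0],0],[[0.3,-3,0],0],[[0.3,-3,0],0],[[0.3,-3,0],0],[[0.4,-3,0],0],[[0.4,-2,0],0],[[0.4,-1,0],0],[[0,0,0],0],[[0,0,0],0]]'
```

```text
[ 0.55728675 -0.08417234  0.185     ] [ 0.48664184 -0.08363632  0.185     ]
time_s: 8.48
ee_pos: [0.5571, -0.0819, 0.2631]
eef_rot: [-3.141, 0.0, 0.447]
force: [0.0, 0.8, 0.4]
grip_width: 0.0001
grip_force: 0.0
```

Next: descend 5.8 cm to z of about 0.205, then hold for about 2.5 s.

```bash
python3 -m pendant '[[[0,-0.1,-1.5],0],[[0,0,-1.5],0],[[0,0,-1.3],0],[[0,0,-1],0],[[0,0,-0.5],0],[[0,0,0],0],[[0,0,0],0],[[0,0,0],0],[[0,0,0],0],[[0,0,0],0],[[0,0,0],0],[[0,0,0],0],[[0,0,0],0],[[0,0,0],0],[[0,0,0],0],[[0,0,0],0],[[0,0,0],0],[[0,0,0],0],[[0,0,0],0],[[0,0,0],0]]'
python3 -m pendant '[[[0,0,0],0],[[0,0,0],0],[[0,0,0],0],[[0,0,0],0],[[0,0,0],0],[[0,0,0],0],[[0,0,0],0],[[0,0,0],0],[[0,0,0],0],[[0,0,0],0],[[0,0,0],0],[[0,0,0],0],[[0,0,0],0],[[0,0,0],0],[[0,0,0],0],[[0,0,0],0],[[0,0,0],0],[[0,0,0],0],[[0,0,0],0],[[0,0,0],0]]'
```

```text
time_s: 10.15
ee_pos: [0.557, -0.0827, 0.2054]
eef_rot: [-3.142, 0.0, 0.448]
force: [0.0, 0.2, -0.7]
grip_width: 0.0007
grip_force: 0.0
time_s: 11.82
ee_pos: [0.557, -0.0827, 0.2055]
eef_rot: [3.142, -0.0, 0.448]
force: [0.1, -0.7, -0.7]
grip_width: 0.0006
grip_force: 0.0
```

```bash
python3 -m pendant '[[[0,0,1.5],0],[[0,0,2.5],0],[[0,0,2.5],0],[[0,0,2.5],0],[[-1,3,0],0],[[-1.5,3.5,0],0],[[-1.5,3.5,0],0],[[-1.5,3.5,0],0],[[-1.5,3.5,0],0],[[-1.5,3.5,0],0],[[-1.5,3.5,0],0],[[-1,3,0],0],[[0,0,0],0],[[0,0,0],0],[[0,0,0],0],[[0,0,0],0],[[0,0,0],0],[[0,0,0],0]]'
python3 -c "
from h import *
snap('top','top5')"
```

```text
time_s: 13.32
ee_pos: [0.4473, 0.1865, 0.2954]
eef_rot: [3.142, 0.0, 0.446]
force: [0.8, -0.1, 0.3]
grip_width: 0.001
grip_force: 0.0
```

View pics/top5.png

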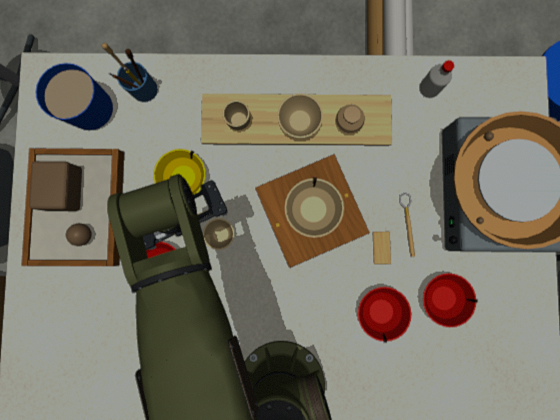

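The crack at (314,182) points straight away from the robot above the bowl's centre at (314,208). The other things in view are where they were, and the hand is well clear.

```bash
python3 -c "
from station import ctrl
print(ctrl.hand_in())"
```

```text
the job is handed in; nothing more can be done
None
```

I turned the wheel until the crack faced the visitors, within about a degree, let go, held the fingertips about 2 cm over the crack for about 3 s, took the hand well away and handed the job in (no verdict was returned).

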